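Release the ratchet pawl and lower the hold-down press

TASK

With the fingertips, press the red pawl trigger on the bench press until the pawl is free of its teeth, keep it pressed, and push the steel arm down past the teeth until its rubber pad rests fully down on the brass disc. Then let go of the trigger so that it springs back, and move clear. Pick nothing up, and leave the punches, the jar and the tin where they stand.

Things in the scene. Friction and masses are not known exactly. Their poses are not given: they have to be found in the camera images.
- press: blue bench press, fixed. Origin on the bench, z up, x along the arm from pivot to handle, y left of that. Base plate 12 mm high, x -150 to +100, y -50 to +50 mm. Uprights 102 mm high at x -110; toothed quadrant (plane y -18 mm, 8 mm thick) reaches up to 170 mm high and 80 mm round the pivot. Steel block at x +20 mm, 56 x 50 mm, 52 mm high, carries the 3 mm brass disc.
- pivot (a point): centre of the arm's hinge pin, in the arm's plane, at x -110, y 0, z 85 mm in the press frame; the axis is level, along the press y
- press_arm (a joint): angle of the steel arm (12 mm wide, 18 mm high), rad: 0 = level, fully down, pad on the disc (hard stop); positive = handle raised. Starts at 0.42 to 0.66. With the pawl in, teeth stop its way down at 0.57, 0.41 and 0.25; below 0.25 it is past the last. Stiff: with the pawl free about 4 to 7 N down at the trigger moves it; it stays where left.
- pawl (a joint): turn of the red pawl lever on the arm, rad: 0 = sprung into the teeth, 0.22 = trigger fully pressed (hard stop); above 0.15 it is clear of the teeth. At the start 0 to 0.15 (nose may rest on a tooth). Takes 3 to 4 N at the trigger; springs back when let go. It turns on a pin 70 mm along the arm from the pivot, 13 mm below the arm's centre line.
- trigger_top (a point): centre of the top face of the red trigger plate (46 mm along the arm, 28 wide, 6 thick), above the arm, short of the handle. In the arm's frame (along the arm from the pivot, square above its line): 179 and 51 mm at pawl 0, plate sloping 0.22 rad up towards the handle; 190 and 26 mm at pawl 0.22, plate parallel to the arm. It comes down with the arm in an arc about the pivot.
- handle_end (a point): free end of the round wooden handle (26 mm thick, from 192 to 271 mm from the pivot along the arm), on its axis
- punch_a: black doming punch with a steel ball on top, 89 mm high, 26 mm across, standing; origin under its foot. Leave alone
- punch_b: the same with a smaller ball, 86 mm high, 26 mm across, standing; origin under its foot. Leave alone
- jar: white plastic jar, 38 mm across, 62 mm high, standing; origin under its foot. Leave alone
- tin: flat round copper-coloured salve tin with a steel lid, 68 mm across, 21 mm high; origin under it. Leave alone

How it is judged:
On the way, in this order (a step that is already met when the one before it is completed fails the run):
1. the fingers press the pawl clear of the teeth (pawl above 0.15 rad) while the arm still stands up in them (above 0.15 rad) (value of joint each of pawl, press_arm above 0.15 rad and contact force between the fingers and pawl above 1 N), for 0.1 s.
2. the arm is pushed down past the last tooth with the trigger still pressed (value of joint press_arm below 0.12 rad and value of joint pawl above 0.12 rad and contact force between the fingers and pawl above 0.5 N), for 0.05 s.
At the end, for the whole second after the job is handed in: the press arm is fully down (below 0.03 rad) with its pad on the brass disc, the trigger is let go and sprung back (pawl below 0.05 rad), and the punches, jar and tin stand at rest within 20 mm of where they were, upright (value of joint press_arm below 0.03 rad and value of joint pawl below 0.05 rad and not (distance of any of punch_a, punch_b, jar, tin from where it was at the start of the episode above 0.02 m or angle between any of punch_a, punch_b, jar, tin's own z axis and vertical above 0.3 rad) and linear speed of each of punch_a, punch_b, jar, tin below 0.02 m/s); the robot touches nothing.
It fails at once if a punch, the jar or the tin is moved more than 20 mm or tipped (distance of any of punch_a, punch_b, jar, tin from where it was at the start of the episode above 0.02 m or angle between any of punch_a, punch_b, jar, tin's own z axis and vertical above 0.3 rad).
It fails at once if a punch, the jar or the tin is lifted (height (world z) of any of punch_a, punch_b, jar, tin above 0.012 m).
It fails at once if the arm is raised higher (above 0.72 rad) in place of being lowered (value of joint press_arm above 0.72 rad).
It also fails if it takes over 48 s, if anything falls off the work surface, if the arm or the gripper's body presses on something with over 40 N, if the wrist force passes 120 N, or if a joint passes its speed limit or range.

ROBOT

A 7-joint arm with a two-finger parallel gripper is mounted at the origin on the work surface. World frame = base frame: x ahead of the robot, y to its left, z up, the work surface at z = 0. Lengths are in m, angles in rad, forces in N, time in s.
With the tool pointing down it reaches from about 0.4 to 0.875 m from the base axis. Payload 19.3 kg.
Tool frame: the origin (TCP) lies midway between the tips of the shut fingers; the grasp point (between the pads) lies 19 mm behind it; z points along the fingers, y is the direction in which the jaws open and shut (so a half turn about z gives the same grasp; the last joint's range is limited). The gripper opens to 85 mm and grips with 20 to 120 N. Pads are 22 mm wide; open, the fingers measure 114 mm over their backs; the gripper's body (76 mm by 85 mm) begins 54 mm behind the grasp point. The pads swing forward as they close: fully open they stand 13 mm farther back than shut.
Start: joints at [-1.192, 0.521, -0.036, 1.599, 0.021, 1.021, -0.113], TCP at [0.271, 0.563, 0.231] pointing down, gripper open.
Joint ranges: [-2.91, 2.91], [-0.3, 2.13], [-1.5, 1.42], [0.17, 2.43], [-1.26, 4.41], [0.16, 1.93], [-2.52, 2.52]. Speed limits (rad/s): [1.89, 1.89, 2.39, 2.39, 3.01, 3.01, 3.01].

INTERFACE

Orientations are given as [roll, pitch, yaw] about the fixed x, y, z axes, in that order (R = Rz(yaw) Ry(pitch) Rx(roll)).
In Python, from workcell import bot, eyes gives the robot as it stands. The module is installed in compiled form; this text tells all that it offers.
- The arm moves only by the shell command python3 -m jog 'ROWS' [FORCE]. ROWS is JSON, a list of rows, each an object with "delta_pos": the shift along the world's x, y, z in mm, a list of three; "spin": the turn about the world's z in rad; "claw": the closure, from 0 (fully open) to 1 (shut). In form: [{"delta_pos": [tx, ty, tz], "spin": spin, "claw": claw}, ...]. A call has 1 to 8 rows; each row is the pose to reach, as a shift and turn from the pose measured when the call began; what a row does not reach only later rows make up. A row lasts 1/10 s, in which the tool goes at most 50 mm and 8.59 degrees, less where a joint would pass 70% of its speed; a pose out of reach is approached as far as the arm can. A call with a gripper value outside its range is refused whole. The fingers move at their own pace and stop on an object; FORCE is the grip in N (left out, the last holds). Time passes only in rows, so rows that repeat a pose let the fingers close. It gives the time, the measured TCP pose, the force and the opening at its end, in the units of the state.
- bot.observe(): the state, without advancing time (a new reading comes with each control period).
- eyes.grab_frame(name): name is "side" or "top"; returns the picture (400x640x3 uint8, blue, green, red); there is no depth.
- eyes.camera_params(name): a dict with "fx", "fy", "cx", "cy" (pixels), "origin" and "attitude" of the camera in the world. Camera axes: x right, y up, looking along -z (the intrinsics and any distortion apply to the point x, -y, -z); pixel columns grow to the right and rows downward; lengths in m; the calibration is good to about 2 mm. A picture is of the moment at which its call begins. camera_params takes no time and is no camera call.
- bot.job_done(): hands the job in, once; it reports no verdict.
The state is a dict: "clock": time; "qpos": joint angles; "qd": joint speeds; "joint_efforts": joint torques, N m; "position": TCP position; "tool_rot": TCP orientation; "force": force on the tool from outside, world axes, zero at the start; "moment": the same for the moment, N m; "grip_width": finger opening in m.
Only numpy, scipy, OpenCV 4.12 (cv2) and the standard library are available. Lean on these libraries where they do the work, as an engineer would, in place of code of your own. Each camera call takes 0.05 s, during which the arm holds its last target. There are 200 camera calls.

## Working session

There is one attempt and no reset: what is moved stays moved. The work goes in short steps, Python scripts to look and compute and a shell command to move; the robot and the scene stay as the last step left them, time stands still between calls to the robot, and variables do not carry over. Pictures are saved under pics/ and viewed, about 8 in all and at most 12, crops included, and the job is handed in when it is done.

```bash
mkdir -p pics
python3 - <<'E'
from workcell import bot, eyes
import cv2
for n in("side","top"):
    p=eyes.camera_params(n);print(n,p)
    cv2.imwrite(f"pics/{n}0.png",eyes.grab_frame(n))
s=bot.observe();print({k:s[k] for k in("clock","position","tool_rot","force","grip_width")})
E
```

```text
side {'fx': 389.03970235227933, 'fy': 389.03970235227933, 'cx': 322.40085694961175, 'cy': 192.07031685046803, 'origin': array([0.40903908, 0.55969757, 0.56218849]), 'attitude': array([ 0.88451327, -0.00619161, -2.83939861])}
top {'fx': 399.4038910471597, 'fy': 399.4038910471597, 'cx': 313.40254072295335, 'cy': 189.59325583947398, 'origin': array([0.45613104, 0.04027706, 0.80575397]), 'attitude': array([ 0.16181028, -0.004063  , -1.57283718])}
{'clock': 0.1, 'position': array([0.2710732 , 0.56284217, 0.23079208]), 'tool_rot': array([-3.14058208e+00,  7.06068933e-05,  2.69281688e+00]), 'force': array([ 0.0698984 ,  0.58925098, -0.82361058]), 'grip_width': 0.08557609979714227}
```

View pics/side0.png

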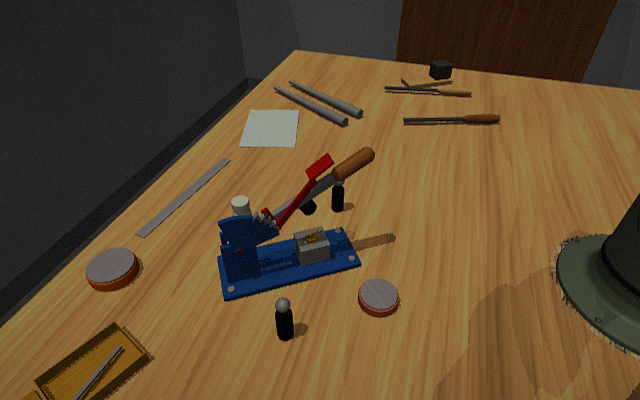

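View pics/top0.png

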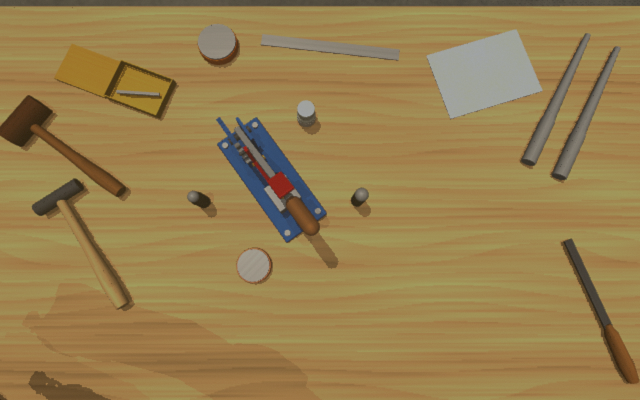

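```bash
cat > h.py <<'E'
import numpy as np, cv2
from scipy.spatial.transform import Rotation as R
from workcell import bot, eyes
def ray(n,uv):
    p=eyes.camera_params(n); d=np.array([(uv[0]-p["cx"])/p["fx"],-(uv[1]-p["cy"])/p["fy"],-1.])
    return np.array(p["origin"]),R.from_euler("xyz",p["attitude"]).apply(d)
def onz(n,uv,z):
    o,d=ray(n,uv); return o+d*(z-o[2])/d[2]
def onplane(n,uv,p0,nn):
    o,d=ray(n,uv); return o+d*((p0-o)@nn)/(d@nn)
def tri(a,b):
    (o1,d1),(o2,d2)=ray("top",a),ray("side",b)
    t=np.linalg.lstsq(np.c_[d1,-d2],o2-o1,rcond=None)[0]
    p,q=o1+t[0]*d1,o2+t[1]*d2
    return (p+q)/2,np.linalg.norm(p-q)
E
python3 - <<'E'
from h import *
t=cv2.imread("pics/top0.png");s=cv2.imread("pics/side0.png")
def red(im):
    h=cv2.cvtColor(im,cv2.COLOR_BGR2HSV);return (((h[...,0]<4)|(h[...,0]>175))&(h[...,1]>200)&(h[...,2]>70)).astype(np.uint8)
for n,im in(("top",t),("side",s)):
    k,l,st,c=cv2.connectedComponentsWithStats(red(im))
    for i in range(1,k):
        if st[i,4]>15: print(n,st[i],c[i].round(1))
a=cv2.resize(t[100:250,190:350],None,fx=5,fy=5,interpolation=cv2.INTER_CUBIC)
b=cv2.resize(s[130:310,205:405],None,fx=3.9,fy=3.3,interpolation=cv2.INTER_CUBIC)
cv2.imwrite("pics/tc.png",cv2.resize(t[110:245,205:340],(594,594),interpolation=cv2.INTER_CUBIC))
cv2.imwrite("pics/sc.png",cv2.resize(s[140:305,210:405],(780,660)[:2],interpolation=cv2.INTER_CUBIC)[:600])
E
```

```text
top [266 173  27  25 320] [279.8 184.3]
side [306 153  28  27 317] [318.9 166.1]
side [277 181  34  43 115] [292.8 202.1]
```

View pics/tc.png

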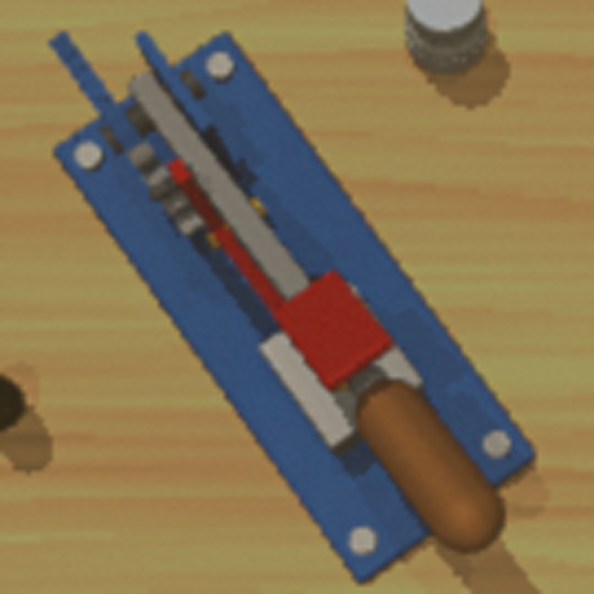

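View pics/sc.png

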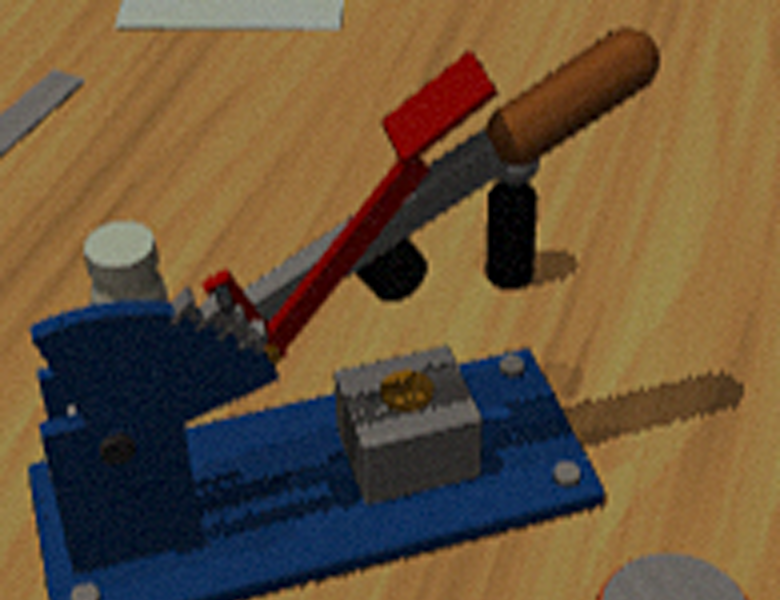

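```bash
cat >> h.py <<'E'
def frame():
    px=[(256.8,117.5),(217.5,144.1),(286.8,242.3),(326.6,213.4)]
    m=np.array([[-.15,.05],[-.15,-.05],[.1,-.05],[.1,.05]])
    w=np.array([onz("top",p,.012)[:2] for p in px])
    mc,wc=m-m.mean(0),w-w.mean(0)
    c=(mc*wc).sum(); s=(mc[:,0]*wc[:,1]-mc[:,1]*wc[:,0]).sum(); th=np.arctan2(s,c)
    Rm=np.array([[np.cos(th),-np.sin(th)],[np.sin(th),np.cos(th)]])
    o=w.mean(0)-Rm@m.mean(0)
    return o,th,Rm,w,(m@Rm.T+o-w)
o,th,Rm,w_,res=frame()
def topress(p): return np.r_[Rm.T@(p[:2]-o),p[2]]
def toworld(p): return np.r_[Rm@np.array(p[:2])+o,p[2]]
E
python3 - <<'E'
from h import *
print("o",o,"yaw",th,"res mm\n",res*1e3, np.linalg.norm(np.diff(w_,axis=0),axis=1))
n=np.r_[Rm[:,1],0]; P0=np.r_[o,0]
c=lambda u,v:(205+u/4.4,110+v/4.4); d=lambda u,v:(210+u/4,140+v/4)
for name,cam,uv in[("pin",'side',d(118,450)),("hend",'side',d(648,52)),("hend",'top',c(480,530))]:
    print(name,cam,topress(onplane(cam,uv,P0,n)).round(4))
for name,a,b in[("hend",c(480,530),d(648,52)),("plate hi,-y",c(332,388),d(493,90)),("plate hi +y",c(393,345),d(472,52)),("plate lo -y",c(275,312),d(400,150)),("plate lo +y",c(333,270),d(384,122)),("plate ctr",c(333,329),d(438,104))]:
    p,e=tri(a,b); print(name,topress(p).round(4),p.round(4),"gap",round(e,4))
E
```

```text
o [0.588658   0.10716697] yaw -2.518645289030606 res mm
 [[ 2.32910846  0.22579962]
 [ 0.86043692  2.11711261]
 [-2.25521079  0.00420508]
 [-0.93433458 -2.34711731]] [0.09760712 0.24623687 0.09732016]
pin side [-0.1081 -0.      0.0573]
hend side [ 0.1253 -0.      0.2141]
hend top [ 0.1205 -0.      0.2273]
hend [ 0.1221 -0.0008  0.2157] [0.489  0.0365 0.2157] gap 0.0049
plate hi,-y [ 0.0533 -0.0127  0.2196] [0.538  0.0864 0.2196] gap 0.002
plate hi +y [0.0535 0.0124 0.2211] [0.5525 0.0659 0.2211] gap 0.0018
plate lo -y [ 0.016  -0.0129  0.1995] [0.5681 0.1083 0.1995] gap 0.0013
plate lo +y [0.0158 0.012  0.1959] [0.5828 0.0882 0.1959] gap 0.0034
plate ctr [ 0.035  -0.0004  0.2088] [0.56   0.0871 0.2088] gap 0.0022
```

The press is found (yaw −2.519) and the arm stands at about 0.5 rad. The trigger centre is at about (0.560, 0.087, 0.209) with the pawl partly raised. I'll move above it now with the fingers shut.

```bash
python3 -m jog '[{"delta_pos":[20,-30,30],"spin":-0.14,"claw":1},{"delta_pos":[45,-70,70],"spin":-0.28,"claw":1},{"delta_pos":[65,-105,90],"spin":-0.42,"claw":1},{"delta_pos":[90,-140,90],"spin":-0.56,"claw":1},{"delta_pos":[110,-175,90],"spin":-0.70,"claw":1},{"delta_pos":[130,-210,90],"spin":-0.84,"claw":1},{"delta_pos":[150,-245,90],"spin":-0.98,"claw":1},{"delta_pos":[170,-280,90],"spin":-1.12,"claw":1}]' 60; python3 -c "
from workcell import bot;s=bot.observe();print(s['position'],s['tool_rot'],s['qpos'],s['force'])"
```

```text
clock: 0.9
position: [0.4415, 0.2813, 0.3208]
tool_rot: [-3.14, -0.0, 1.567]
force: [0.9, 0.6, -0.1]
grip_width: 0.0002
[0.44154189 0.28126111 0.32076501] [-3.14045292e+00 -6.11324239e-06  1.56705179e+00] [-0.91901691  0.27721783  0.30302964  1.76051233 -0.09167996  1.11847322
 -0.59040681] [ 0.88693127  0.55925373 -0.11507745]
```

```bash
python3 -m jog '[{"delta_pos":[20,-30,0],"spin":-0.14,"claw":1},{"delta_pos":[40,-60,0],"spin":-0.28,"claw":1},{"delta_pos":[60,-90,0],"spin":-0.42,"claw":1},{"delta_pos":[80,-120,0],"spin":-0.56,"claw":1},{"delta_pos":[100,-150,0],"spin":-0.70,"claw":1},{"delta_pos":[115,-175,-20],"spin":-0.84,"claw":1},{"delta_pos":[123,-191,-50],"spin":-0.944,"claw":1},{"delta_pos":[123,-191,-70],"spin":-0.944,"claw":1}]'
python3 - <<'E'
from h import *
s=bot.observe();print(s['position'],s['tool_rot'],s['qpos'],topress(s['position']))
b=eyes.grab_frame("side");t=eyes.grab_frame("top")
cv2.imwrite("pics/v1.png",np.hstack([cv2.resize(b[100:300,200:400],(400,400)),cv2.resize(t[90:290,190:390],(400,400))]))
E
```

```text
clock: 1.7
position: [0.5648, 0.0874, 0.249]
tool_rot: [-3.141, 0.002, 0.616]
force: [-0.2, 0.7, -0.7]
grip_width: 0.0002
[0.56475661 0.08742823 0.24895132] [-3.14130560e+00  1.83515772e-03  6.15584261e-01] [-0.64240616  0.4687992   0.54496749  1.74411495 -0.27979597  1.00862779
 -0.94946679] [0.03092802 0.00208624 0.24895132]
```

View pics/v1.png

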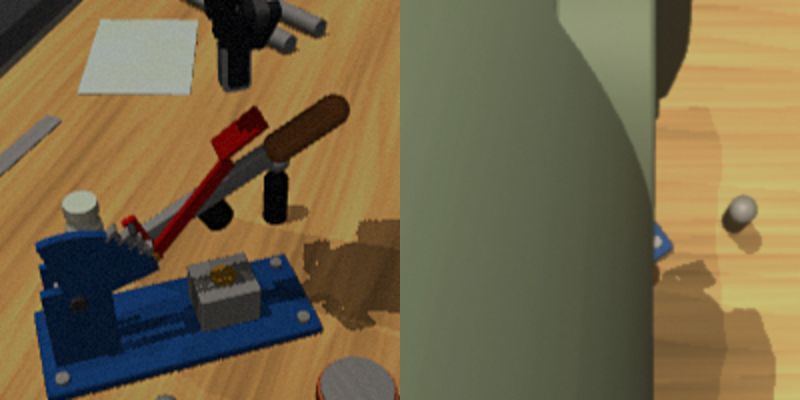

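The side view shows the fingertips, near (317,144), right above the red plate. Next I'll descend to contact.

```bash
python3 -m jog '[{"delta_pos":[0,3,-15],"spin":0.007,"claw":1},{"delta_pos":[0,3,-28],"spin":0.007,"claw":1},{"delta_pos":[0,3,-31],"spin":0.007,"claw":1},{"delta_pos":[0,3,-31],"spin":0.007,"claw":1}]'; python3 -m jog '[{"delta_pos":[0,0,-2],"spin":0,"claw":1},{"delta_pos":[0,0,-3],"spin":0,"claw":1},{"delta_pos":[0,0,-3],"spin":0,"claw":1}]';python3 -m jog '[{"delta_pos":[0,0,-2],"spin":0,"claw":1},{"delta_pos":[0,0,-3],"spin":0,"claw":1},{"delta_pos":[0,0,-3],"spin":0,"claw":1}]'
```

```text
clock: 2.2
position: [0.5633, 0.0928, 0.2175]
tool_rot: [-3.139, 0.005, 0.63]
force: [-0.5, 0.3, -0.4]
grip_width: -0.0
clock: 2.5
position: [0.5634, 0.0929, 0.2148]
tool_rot: [-3.139, 0.004, 0.63]
force: [-0.2, -0.3, 0.9]
grip_width: -0.0
clock: 2.8
position: [0.5635, 0.0929, 0.2118]
tool_rot: [-3.139, 0.004, 0.63]
force: [-0.0, 0.4, 1.8]
grip_width: -0.0003
```

```bash
python3 -m jog '[{"delta_pos":[-1.6,-1,-1.5],"spin":0,"claw":1},{"delta_pos":[-3.2,-2,-3],"spin":0,"claw":1},{"delta_pos":[-3.2,-2,-3],"spin":0,"claw":1}]'; python3 -m jog '[{"delta_pos":[-1.6,-1,-1.5],"spin":0,"claw":1},{"delta_pos":[-3.2,-2,-3],"spin":0,"claw":1},{"delta_pos":[-3.2,-2,-3],"spin":0,"claw":1}]';  python3 - <<'E'
from h import *
s=bot.observe();print(topress(s['position']))
b=eyes.grab_frame("side")
cv2.imwrite("pics/v2.png",cv2.resize(b[120:270,200:400],(800,600)))
E
```

```text
clock: 3.1
position: [0.5603, 0.0907, 0.2087]
tool_rot: [-3.139, 0.004, 0.63]
force: [2.9, -0.8, 1.4]
grip_width: 0.0002
clock: 3.4
position: [0.5569, 0.0885, 0.2056]
tool_rot: [-3.14, 0.004, 0.629]
force: [3.0, 0.0, 1.3]
grip_width: -0.0002
[ 0.03666054 -0.00339035  0.20557599]
```

View pics/v2.png

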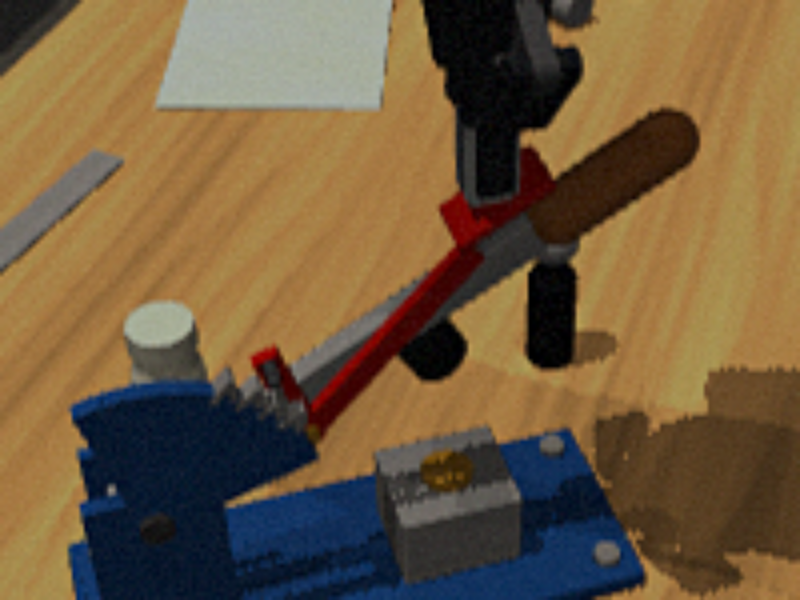

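The fingertip edge is seated mid-plate at about (488,195) in the crop, and the plate is yielding at about 3 N. I'll keep following the arc.

```bash
python3 -m jog '[{"delta_pos":[-1.6,-1.2,-1.5],"spin":0,"claw":1},{"delta_pos":[-3.2,-2.4,-3],"spin":0,"claw":1},{"delta_pos":[-3.2,-2.4,-3],"spin":0,"claw":1}]'; python3 -m jog '[{"delta_pos":[-1.6,-1.2,-1.5],"spin":0,"claw":1},{"delta_pos":[-1.6,-1.2,-1.5],"spin":0,"claw":1}]';  python3 -c "
from h import *
s=bot.observe();print(topress(s['position']),s['force'])
cv2.imwrite('pics/v3.png',cv2.resize(eyes.grab_frame('side')[120:270,200:400],(800,600)))"
```

```text
clock: 3.75
position: [0.5538, 0.0864, 0.2026]
tool_rot: [-3.139, 0.003, 0.63]
force: [3.9, 2.4, 2.1]
grip_width: -0.0002
clock: 3.95
position: [0.5522, 0.0853, 0.2011]
tool_rot: [-3.139, 0.003, 0.63]
force: [3.4, 2.9, 1.3]
grip_width: 0.0001
[ 0.04234556 -0.00347514  0.20110844] [3.39439882 2.9015105  1.32709769]
```

View pics/v3.png

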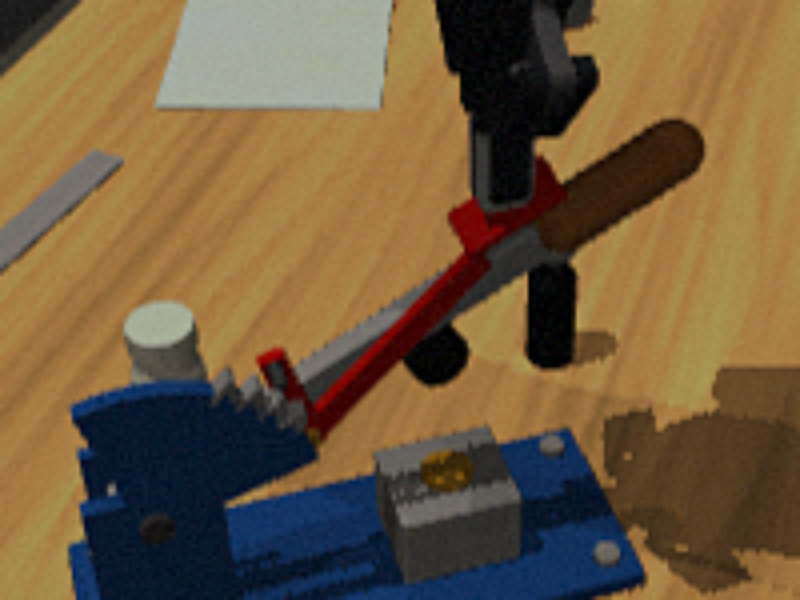

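The handle has started to drop with the pawl at its stop, and the geometry gives an arm angle of about 0.49. Next I'll follow the arc about the pivot.

```bash
python3 -m jog '[{"delta_pos":[-2.2,-1.6,-4],"spin":0,"claw":1},{"delta_pos":[-4.3,-3.1,-8],"spin":0,"claw":1},{"delta_pos":[-6.8,-4.9,-13],"spin":0,"claw":1},{"delta_pos":[-9.2,-6.6,-18.4],"spin":0,"claw":1},{"delta_pos":[-11.4,-8.2,-23.8],"spin":0,"claw":1},{"delta_pos":[-13.6,-9.8,-29.1],"spin":0,"claw":1},{"delta_pos":[-15.8,-11.3,-34.5],"spin":0,"claw":1},{"delta_pos":[-15.8,-11.3,-34.5],"spin":0,"claw":1}]'; python3 -c "
from h import *
s=bot.observe();print(topress(s['position']),s['force'])
cv2.imwrite('pics/v4.png',cv2.resize(eyes.grab_frame('side')[120:270,200:400],(800,600)))"
```

```text
clock: 4.8
position: [0.5357, 0.0735, 0.1659]
tool_rot: [-3.139, 0.005, 0.629]
force: [2.1, 0.7, 2.4]
grip_width: 0.0003
[ 0.06262517 -0.00355768  0.1658644 ] [2.12233947 0.66060089 2.35547256]
```

View pics/v4.png

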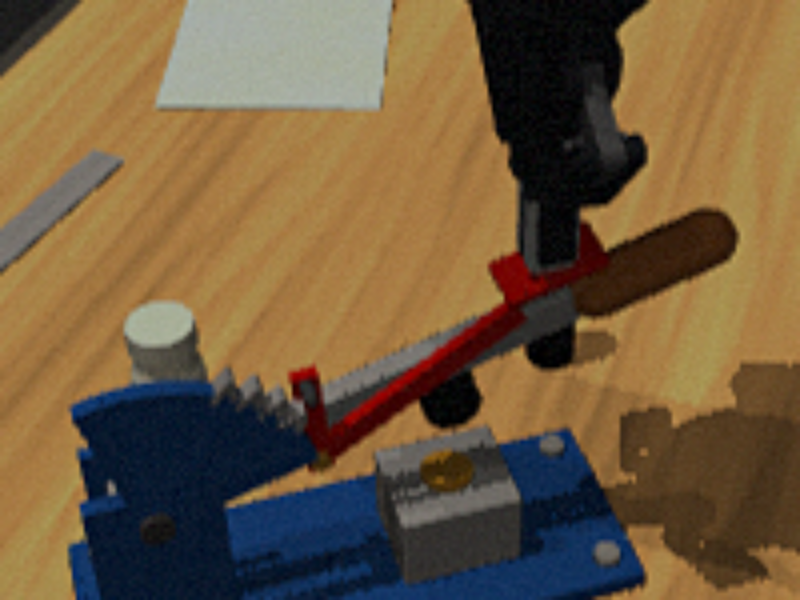

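```bash
python3 -m jog '[{"delta_pos":[-1.8,-1.3,-6],"spin":0,"claw":1},{"delta_pos":[-3.6,-2.5,-12],"spin":0,"claw":1},{"delta_pos":[-5.2,-3.7,-18.4],"spin":0,"claw":1},{"delta_pos":[-7.4,-5.3,-28],"spin":0,"claw":1},{"delta_pos":[-9.5,-6.8,-37.7],"spin":0,"claw":1},{"delta_pos":[-11,-7.9,-47.5],"spin":0,"claw":1},{"delta_pos":[-12.3,-8.8,-55],"spin":0,"claw":1},{"delta_pos":[-12.3,-8.8,-56],"spin":0,"claw":1}]'; python3 -m jog '[{"delta_pos":[0,0,-1],"spin":0,"claw":1},{"delta_pos":[0,0,-1],"spin":0,"claw":1}]'; python3 -c "
from h import *
s=bot.observe();print(topress(s['position']),s['force'])
cv2.imwrite('pics/v5.png',cv2.resize(eyes.grab_frame('side')[140:290,200:400],(800,600)))"
```

```text
clock: 5.65
position: [0.5235, 0.0644, 0.1101]
tool_rot: [-3.139, 0.005, 0.629]
force: [-5.8, -2.1, 22.5]
grip_width: 0.0001
clock: 5.85
position: [0.5234, 0.0643, 0.1099]
tool_rot: [-3.138, 0.005, 0.629]
force: [-5.8, 0.8, 26.0]
grip_width: 0.0001
[ 0.07797518 -0.00322979  0.10989016] [-5.81350832  0.75573253 26.0353748 ]
```

View pics/v5.png

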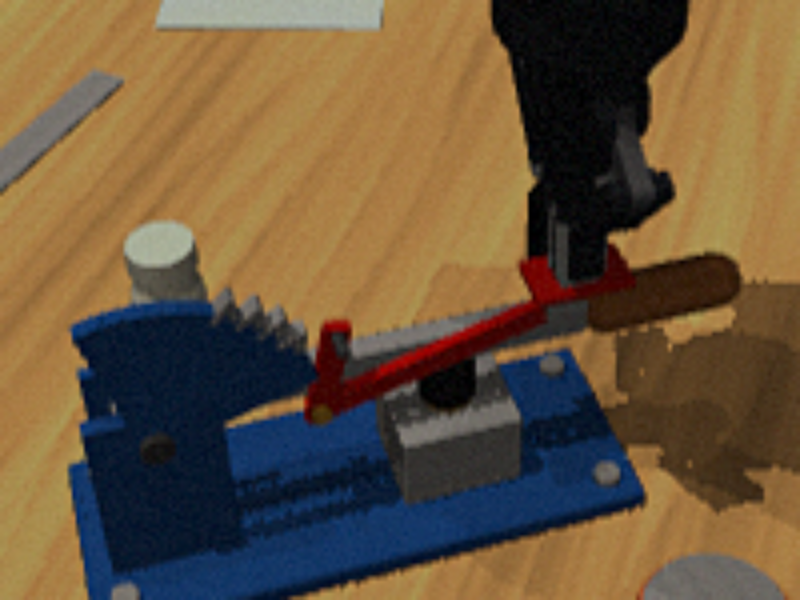

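Hard stop reached: 26 N, pad on the disc, tip at z = 0.110 against 0.111 expected. Now I'll release upwards.

```bash
python3 -m jog '[{"delta_pos":[0,0,4],"spin":0,"claw":1},{"delta_pos":[2,1.5,10],"spin":0,"claw":1},{"delta_pos":[5,4,20],"spin":0,"claw":1},{"delta_pos":[8,6,32],"spin":0,"claw":1},{"delta_pos":[8,6,60],"spin":0,"claw":1},{"delta_pos":[8,6,100],"spin":0,"claw":1},{"delta_pos":[8,6,140],"spin":0,"claw":1},{"delta_pos":[8,6,180],"spin":0,"claw":1}]'; python3 -m jog '[{"delta_pos":[-20,30,10],"spin":0,"claw":1},{"delta_pos":[-40,70,20],"spin":0,"claw":1},{"delta_pos":[-60,110,20],"spin":0,"claw":1},{"delta_pos":[-80,150,20],"spin":0,"claw":1},{"delta_pos":[-100,190,20],"spin":0,"claw":1},{"delta_pos":[-110,230,20],"spin":0,"claw":1},{"delta_pos":[-120,260,20],"spin":0,"claw":1},{"delta_pos":[-120,260,20],"spin":0,"claw":1}]'; python3 -c "
from h import *
cv2.imwrite('pics/v6.png',np.vstack([cv2.resize(eyes.grab_frame('side')[140:350,200:450],(500,300)),cv2.resize(eyes.grab_frame('top')[80:300,180:400],(500,300))]))"
```

```text
clock: 6.7
position: [0.5311, 0.0701, 0.2922]
tool_rot: [-3.139, 0.005, 0.628]
force: [0.4, 1.1, -0.2]
grip_width: -0.0001
clock: 7.5
position: [0.4089, 0.3341, 0.3123]
tool_rot: [-3.138, 0.006, 0.634]
force: [0.1, -0.6, -0.8]
grip_width: 0.0001
```

View pics/v6.png

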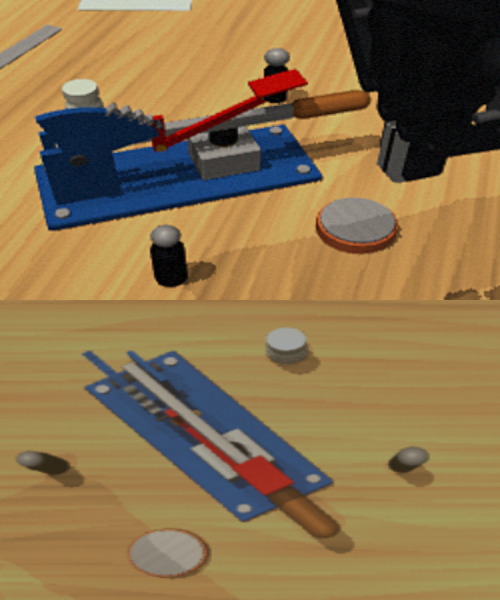

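Run:
```python
from h import *
for n,a,b in(("hend",(327,247),(383,210)),("trig",(296.3,209),(339,198.8))):
    p,e=tri(a,b);q=topress(p)-[-.11,0,.085];print(n,q.round(4),e.round(4),"r",np.hypot(q[0],q[2]).round(4),"ang",np.arctan2(q[2],q[0]).round(3))
t0=cv2.imread("pics/top0.png");t=eyes.grab_frame("top")
for n,(x,y) in dict(jar=(307,113),pa=(199,200),pb=(360,197),tin=(254,266)).items():
    w=24;T=t0[y-w:y+w,x-w:x+w];r=cv2.matchTemplate(t[y-40:y+40,x-40:x+40],T,cv2.TM_CCOEFF_NORMED)
    _,v,_,l=cv2.minMaxLoc(r);print(n,v,np.array(l)-16)
```

```text
hend [ 0.2662  0.0045 -0.0055] 0.0112 r 0.2663 ang -0.021
trig [ 0.1802 -0.      0.047 ] 0.0024 r 0.1863 ang 0.255
jar 0.9987255334854126 [0 0]
pa 0.9837493896484375 [0 0]
pb 0.9983626008033752 [0 0]
tin 0.9342014789581299 [0 0]
```

```bash
python3 -c "
from workcell import bot;print(bot.job_done(),bot.observe()['clock'])"
```

```text
the job is handed in; nothing more can be done
the job is handed in; nothing more can be done
```

I pressed the trigger with the shut fingertips until the pawl was free. I then pushed the arm down round the pivot to its hard stop, lifted off and moved clear. The job was handed in after about 8 s on the robot's clock, and the verdict isn't reported.

- **Arm down:** At the stop the tip was at z = 0.110 m (0.111 expected) with 26 N of push. The last pictures show the pad on the disc, and the handle end measures an arm angle of about −0.02 rad. That reading is rough, because the two camera rays missed each other by 11 mm.
- **Trigger released:** The trigger centre is 180 mm along the arm and 47 mm above it, against 179 and 51 mm when sprung back. That fits if the arm is about 0.02 rad below level as measured. With the arm exactly level it would mean the pawl at about 0.03 rad, still within the 0.05 limit.
- **Other objects:** The punches, jar and tin match the first picture with no pixel shift. The match is weaker for the tin (0.93), I think because of the robot's shadow.
- **Order of steps:** I judged the pawl clear from the pictures, the force and the geometry, since no joint reading is available. The finger force read about 3 to 5 N while pressing and at the mid-way check, but was not read as the arm passed the last tooth.

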